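# Pump the unsealed specimen carrier until its indicator pin is out

### The job

Two identical specimen carriers stand on the table. One still has its indicator pin sunk in the lid: with closed fingertips press its black pump knob down fully and let it spring right back up, again and again, until its pin has popped fully out and stands as high as the pin of the other carrier, then leave the knob up. Only press the knob, without gripping or pulling it or bearing down on it hard; do not touch either pin, do not press the other carrier's knob, and leave the things round about where they are.

Things in the scene. Friction and masses are not known exactly. Their poses are not given: they have to be found in the camera images.
- carrier: the carrier to be pumped: closed specimen carrier, a rounded box 150 (its x) x 100 (its y) x 85 mm high to the top of its lid, fixed to the table. Origin: centre of its underside, x along its long side, z up. On the lid, on the long centre line, stand the pump plunger (a black mushroom knob on a stem, 40 mm to -x of the centre) and the indicator pin (a 12 mm thick round dark metal pin, 40 mm to +x of the centre)
- carrier_knob_top (a point): centre of the flat top of its pump knob; knob 34 mm across (flat part 26 mm), top 130 mm above the table at rest and 110 mm when fully down; moves with the knob
- carrier_stroke (a joint): how far its pump knob is pressed down (m): 0 at rest (it springs back to about 0 by itself in about 0.3 s), 0.020 fully down, where a stiff buffer begins (a little farther when pressed hard, at most 0.0245). About 10 to 14 N are needed to reach 0.020 (spring 500 N/m), 8 N more per mm after that. Below 0 means pulled up
- carrier_pin_rise (a joint): how far its indicator pin has come out (m): starts between 0 and 0.009, 0.030 is fully out. The pin rises while the knob goes down, about 5 mm per full stroke (1 to 8 mm on the first), by a ratchet: it stays when the knob comes up, and strokes under about 18 mm may not advance it (let the knob rise to within 2 mm of rest each time). Somewhere past 0.022 it pops to 0.030 by itself. The number of strokes differs, usually 3 to 5; further strokes do no harm
- carrier_pin: its indicator pin, 12 mm thick; origin at the centre of its top, 93 mm above the table when sunk (2 mm above its collar), 123 mm when fully out. Not to be touched
- carrier_plunger: its pump knob with stem; origin at the centre of the knob's top
- twin: the other carrier, already sealed, pin out: closed specimen carrier, a rounded box 150 (its x) x 100 (its y) x 85 mm high to the top of its lid, fixed to the table. Origin: centre of its underside, x along its long side, z up. On the lid, on the long centre line, stand the pump plunger (a black mushroom knob on a stem, 40 mm to -x of the centre) and the indicator pin (a 12 mm thick round dark metal pin, 40 mm to +x of the centre)
- twin_stroke (a joint): how far the other carrier's pump knob is pressed down (m), 0 at rest; not to be pressed
- twin_pin: the other carrier's indicator pin, fixed fully out; origin at the centre of its top, 123 mm above the table. Not to be touched
- reagent: bystander: brown dropper bottle, 35x35x74 mm, standing upright; origin at the centre of its underside
- clip: bystander: binder clip, 32x32x32 mm; origin at the centre of its underside
- slides: bystander: lidded slide box, 62x84x32 mm; origin at the centre of its underside
- marker: bystander: marker pen, 17x135x16 mm, lying; origin at the centre of its underside
- bottle: bystander: small white dropper bottle, 33x33x62 mm, standing upright; origin at the centre of its underside
- tape_roll: bystander: roll of brown tape, 96x95x48 mm; origin at the centre of its underside

How it is judged:
By the outcome, as a careful person would: the job done as asked, in the order asked, and still so for the second after the job is handed in, with the robot touching nothing.
It also fails if it takes over 48 s, if anything falls off the work surface, if the arm or the gripper's body presses on something with over 40 N, if the wrist force passes 120 N, or if a joint passes its speed limit or range.

### The arm

A 6-joint arm with a two-finger parallel gripper is mounted at the origin on a cart in front of the work surface, level with it; the furniture and walls round the work are solid. World frame = base frame: x ahead of the robot, y to its left, z up, the work surface at z = 0. Lengths are in mm, angles in degrees, forces in N, time in s.
With the tool pointing down it reaches from about 350 to 725 mm from the base axis. Payload 4.3 kg.
Tool frame: the origin (TCP) lies at the very end of the fingers, on their centre line; the grasp point (between the pads) lies manip.grip_depth behind it (manip.grip_depth is the distance from the TCP to the grasp point, in mm); z points along the fingers, y is the line along which they close (so a half turn about z gives the same grasp; the last joint's range is limited). The gripper opens to 85 mm and grips with 20 to 120 N. Pads are 22 mm wide; open, the fingers measure 114 mm over their backs; the gripper's body (76 mm by 85 mm) begins 54 mm behind the grasp point. The pads swing forward as they close: fully open they stand 13 mm farther back than shut.
Start: joints at [-80.403, 21.618, 4.641, 73.018, 0, 83.68], TCP at [157.698, -552.99, 231.329] pointing down, gripper open.
Joint ranges: [-156.06, 156.06], [-48.1, 94.91], [-58.44, 69.94], [-101.28, 121.22], [-78.64, 73.56], [-180, 180]. Speed limits (degrees/s): [147.25, 147.25, 180, 180, 180, 180].

### API

Orientations are given as [roll, pitch, yaw] about the fixed x, y, z axes, in that order (R = Rz(yaw) Ry(pitch) Rx(roll)).
In Python, from rig import manip gives the robot as it stands. The module is installed in compiled form; this text tells all that it offers.
- The arm moves only by the shell command python3 -m jog 'ROWS'. ROWS is JSON, a list of rows, each a list of 5 numbers: the finger opening in mm, from 0 to 85.4, then the shift along the tool's x, y, z in mm, then the turn about the tool's z in degrees. A call has 1 to 10 rows; each row shifts and turns the commanded pose from where the row before left it, along the tool's axes as they then stand; what a row does not reach is not made up. A row lasts 1/10 s, in which the tool goes at most 50 mm and 8.59 degrees, less where a joint would pass 70% of its speed; a pose out of reach is approached as far as the arm can. A call with a gripper value outside its range is refused whole. The fingers move at their own pace and stop on an object; the grip force is fixed at half the most. Time passes only in rows, so rows that do not move let the fingers close. It gives the time, the measured TCP pose, the force, the opening and the grip force at its end, in the units of the state.
- manip.observe(): the state, without advancing time (a new reading comes with each control period).
- manip.read_camera(name): name is "side" or "top" or "wrist"; returns a dict with "frame" (384x512x3 uint8, red, green, blue), "range_z" (384x512 float32, mm along the optical axis (not along the pixel's ray), 0 where there is no reading), "K" (3x3 intrinsics, pixels), "k1" (the pictures are not rectified: a ray, as slopes to the right and down, at radius r is drawn at 1 + k1 r^2 times it, then the intrinsics apply), "R" (3x3) and "t" (3): a world point X has camera coordinates R X + t; the wrist camera has in their place "mount" (4x4, takes a point from camera to tool coordinates, whose origin is the TCP and whose axes are the flange's). Camera axes: x right, y down, z forward; pixel columns grow to the right and rows downward; lengths in mm; the calibration is good to about 2 mm. A picture is of the moment at which its call begins: read the wrist's pose just before it.
- manip.finish_job(): hands the job in; it is judged then, once.
The state is a dict: "clock": time; "joint_pos": joint angles; "qvel": joint speeds; "tau": joint torques, N m; "position": TCP position; "ee_rot": TCP orientation; "wrist_force": force on the tool from outside, world axes, zero at the start; "torque": the same for the moment, N m; "grip_width": finger opening in mm; "grip_force": force on a finger pad.
Only numpy, scipy, OpenCV 4.12 (cv2) and the standard library are available. Lean on these libraries where they do the work, as an engineer would, in place of code of your own. Each camera call takes 0.05 s, during which the arm holds its last target. There are 200 camera calls.

## Working session

There is one attempt and no reset: what is moved stays moved. The work goes in short steps, Python scripts to look and compute and a shell command to move; the robot and the scene stay as the last step left them, time stands still between calls to the robot, and variables do not carry over. Pictures are saved under pics/ and viewed, at most 10 in all, crops included, and the job is handed in when it is done.

```bash
mkdir -p pics
cat > h.py <<'E'
import numpy as np, cv2
from rig import manip
def pt(c,u,v,z):
    d=c["range_z"][v,u] if z is None else None
    K=c["K"]; p=np.array([(u-K[0,2])/K[0,0],(v-K[1,2])/K[1,1]]); q=p.copy()
    for _ in range(10): q=p/(1+c["k1"]*(q@q))
    r=np.array([q[0],q[1],1.])
    R=np.array(c["R"]);t=np.array(c["t"])
    o=-R.T@t; w=R.T@r
    return o+w*(d if z is None else (z-o[2])/w[2])
E
python3 - <<'E'
from h import *
s=manip.observe(); print({k:np.round(s[k],2).tolist() for k in("clock","position","ee_rot","wrist_force","grip_width")}, manip.grip_depth)
import pickle
for n in("top","side"):
    c=manip.read_camera(n); pickle.dump(c,open(n+".pkl","wb")); cv2.imwrite(f"pics/{n}.png",cv2.resize(c["frame"][:,:,::-1],(768,576)))
    print(n,(-np.array(c["R"]).T@c["t"]).round())
E
```

```text
{'clock': 0.0, 'position': [157.58, -552.31, 230.38], 'ee_rot': [-179.88, -0.01, 15.92], 'wrist_force': [0.57, 0.33, -0.37], 'grip_width': 85.02} 18.700000000000003
top [ 352.   79. 1457.]
side [ 492. -925.  770.]
```

View pics/top.png

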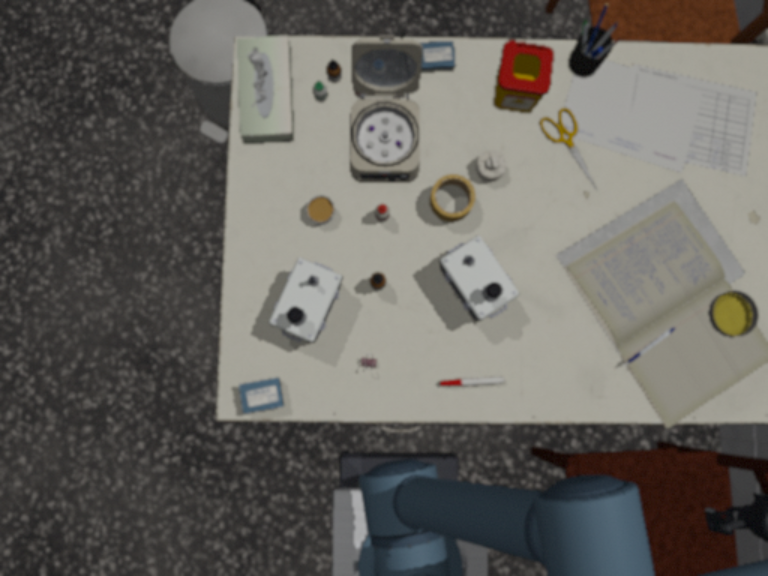

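View pics/side.png

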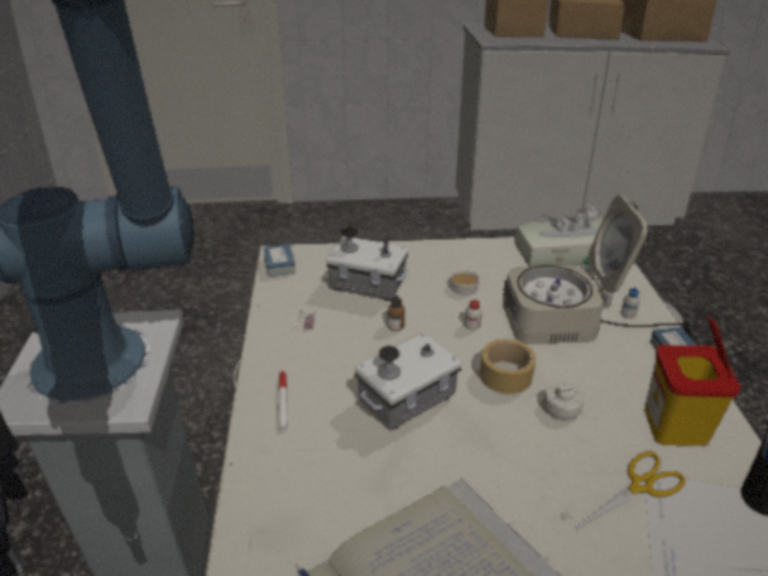

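The top view shows carriers at about (305,300) and (478,280), with knobs at (295,315) and (493,291). In the side view, the near carrier (the right one in the top view) has a short pin at (428,348). The far carrier's pin at (386,245) looks taller. I'll triangulate both to confirm.

```bash
cat > m.py <<'E'
from h import *
import pickle
from itertools import product
C={n:pickle.load(open(n+".pkl","rb")) for n in("top","side")}
roi={"top":{"Rk":(493,291,16),"Rp":(468,260,10),"Lk":(295,315,14),"Lp":(312,281,11)},
"side":{"Rk":(389,355,15),"Rp":(428,349,11),"Lk":(348,233,12),"Lp":(386,244,10)}}
def ray(c,u,v):
    a=pt(c,u,v,0.);o=-np.array(c["R"]).T@c["t"];d=a-o;return o,d/np.linalg.norm(d)
px={}
for n in C:
    g=C[n]["frame"].max(2)
    for k,(u,v,r) in roi[n].items():
        u,v,r=[x/1.5 for x in(u,v,r)]
        yy,xx=np.mgrid[:384,:512]; m=((g<(75 if k[1]=="k" else 100))&(abs(xx-u)<=r)&(abs(yy-v)<=r)).astype(np.uint8)
        q,l,st,ce=cv2.connectedComponentsWithStats(m)
        i=1+st[1:,4].argmax(); px[n,k]=(ce[i],st[i]); print(n,k,ce[i].round(1),st[i])
for k in("Rk","Rp","Lk","Lp"):
    r=[]
    for n in C:
        ce,st=px[n,k]; r.append(ray(C[n],*ce))
    (o1,d1),(o2,d2)=r
    A=np.c_[d1,-d2];s=np.linalg.lstsq(A,o2-o1,rcond=None)[0]
    a,b=o1+s[0]*d1,o2+s[1]*d2; print(k,a.round(1),b.round(1))
for k in("Rk","Lk"): print(k,"top at 126:",pt(C["top"],*px["top",k][0],126.).round(1))
big=np.vstack([cv2.resize(C[n]["frame"][y:y+60,x:x+100],(800,480)[:2],interpolation=2)[:290 if 0 else 480] for n,x,y in(("side",210,210),)])
a=cv2.resize(C["side"]["frame"][220:265,232:312],(780,290)); b=cv2.resize(C["side"]["frame"][148:193,212:292],(780,290))
cv2.imwrite("pics/pins.png",np.vstack([a,b])[:,:,::-1])
E
python3 m.py
```

```text
top Rk [327.8 193.9] [322 189  12  10  93]
top Rp [311.7 173.6] [309 171   6   6  27]
top Lk [196.4 210.1] [191 205  11  11  89]
top Lp [207.7 187.2] [205 185   6   5  24]
side Rk [258.7 235.7] [253 231  12  11 100]
side Rp [283.6 232.9] [281 230   6   7  30]
side Lk [231.7 152.9] [224 148  17  13 180]
side Lp [256.6 160.6] [251 156  13  14  93]
Rk [ 552.9 -157.   122.7] [ 553.3 -157.   122.7]
Rp [ 619.8 -114.1   92.2] [ 618.7 -114.1   91.9]
Lk [499.1 230.9 132.5] [499.3 230.9 132.5]
Lp [569.6 200.6 118.8] [574.  200.7 119.5]
Rk top at 126: [ 552.4 -156.4  126. ]
Lk top at 126: [499.9 231.6 126. ]
```

View pics/pins.png

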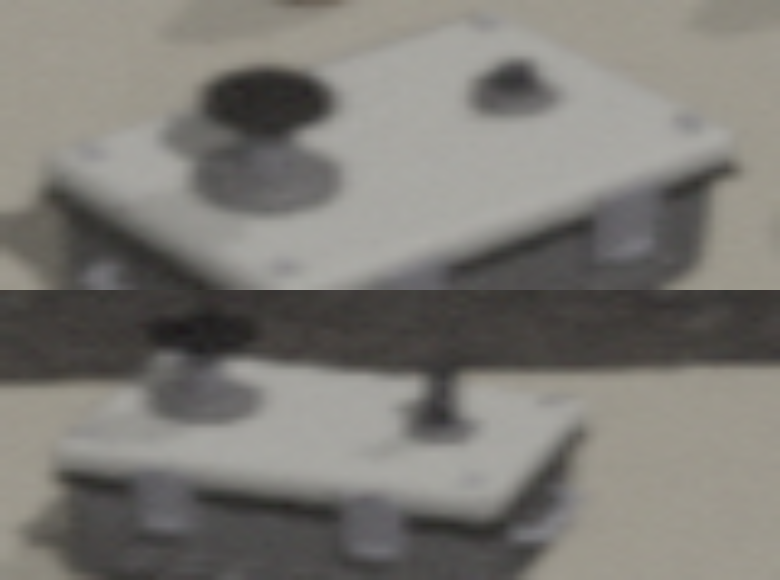

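The right-hand carrier (y < 0) has the sunken pin (top at 92 mm, against 119 mm on the other). Its knob is at about (552.5, −156.7).

```bash
python3 -m jog '[[0,20,-11,0,0],[0,35,-19.5,0,0],[0,35,-19.5,0,0],[0,35,-19.5,0,0],[0,35,-19.5,0,0],[0,35,-19.5,0,0],[0,35,-19.5,0,0],[0,35,-19.5,0,0],[0,35,-19.5,0,0],[0,35,-19.5,0,0]]'
```

```text
clock: 1.1
position: [429.4, -280.2, 230.9]
ee_rot: [-180.0, 0.0, 15.9]
wrist_force: [0.8, -0.0, -0.9]
grip_width: -0.0
grip_force: 0.0
```

```bash
python3 -m jog '[[0,36,-20,0,0],[0,36,-20,0,0],[0,36,-20,0,0],[0,26,-15,0,0],[0,18,-9.5,0,0],[0,0,0,0,0],[0,0,0,0,0]]'
cat > w.py <<'E'
from h import *
from scipy.spatial.transform import Rotation as Ro
import sys
def wr():
    s=manip.observe(); c=manip.read_camera("wrist")
    T=np.eye(4);T[:3,:3]=Ro.from_euler("xyz",s["ee_rot"],degrees=True).as_matrix();T[:3,3]=s["position"]
    W=np.linalg.inv(T@np.array(c["mount"])); c["R"]=W[:3,:3];c["t"]=W[:3,3]; return s,c
E
python3 - <<'E'
from w import *
s,c=wr(); print(s["position"],s["wrist_force"],np.array(c["mount"]).round(2).tolist())
import pickle; pickle.dump(c,open("w1.pkl","wb"))
cv2.imwrite("pics/w1.png",c["frame"][:,:,::-1])
X=c["R"]@[552.5,-156.7,130]+c["t"];print(X, c["K"]@X/X[2])
E
```

```text
clock: 1.8
position: [551.3, -158.7, 230.7]
ee_rot: [-180.0, 0.1, 16.0]
wrist_force: [-0.5, -0.8, 0.2]
grip_width: 0.1
grip_force: 0.0
[ 551.2823018  -158.72434737  230.72575606] [-0.52107159 -0.81292538  0.15851976] [[0.0, -0.96, -0.28, 70.07], [1.0, 0.0, -0.0, -1.13], [0.0, -0.28, 0.96, -142.9], [0.0, 0.0, 0.0, 1.0]]
[ -0.33019156  -1.92369538 252.97962817] [263.04340829 190.45209019   1.        ]
```

View pics/w1.png

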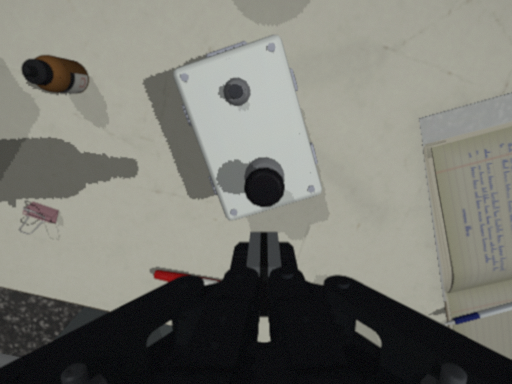

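The wrist view shows the knob at about (264,186), the sunken pin at (236,91), and the closed fingertips at the bottom near (264,240). Next I'll refine the knob position.

Run:
```python
from h import *
import pickle
c=pickle.load(open("w1.pkl","rb"))
z=c["range_z"]; 
m=np.zeros((384,512),np.uint8); m[160:215,235:295]=(c["frame"].max(2)[160:215,235:295]<60)
ys,xs=np.nonzero(m)
P=np.array([pt(c,u,v,None) for u,v in zip(xs,ys) if z[v,u]>0]); P=P[P[:,2]>100]
print(len(P),np.percentile(P,[5,50,95],axis=0).round(1))
T=P[P[:,2]>np.percentile(P[:,2],50)-3];print("knob",T.mean(0).round(1),(T.max(0)/2+T.min(0)/2).round(1))
for n,u,v in(("pin",236,91),):print(n,pt(c,u,v,None).round(1))
print("lid",pt(c,220,140,None).round(1))
```

```text
1209 [[ 542.5 -169.3  127.4]
 [ 555.9 -156.4  129.9]
 [ 568.5 -143.4  131.2]]
knob [ 555.6 -156.6  129.8] [ 554.9 -156.7  129.5]
pin [ 620.9 -113.6   99.4]
lid [ 575.6 -108.8   84.5]
```

```bash
python3 -m jog '[[0,3.6,-1,10,0],[0,0,0,30,0],[0,0,0,30,0],[0,0,0,16,0],[0,0,0,0,0],[0,0,0,5,0],[0,0,0,5,0],[0,0,0,5,0],[0,0,0,5,0],[0,0,0,0,0]]'
```

```text
clock: 2.85
position: [555.6, -157.3, 125.6]
ee_rot: [179.9, -0.1, 15.9]
wrist_force: [0.8, -1.0, 2.4]
grip_width: 0.2
grip_force: 1.4
```

```bash
python3 -m jog '[[0,0,0,5,0],[0,0,0,5,0],[0,0,0,4,0],[0,0,0,0,0]]'; python3 -m jog '[[0,0,0,2,0],[0,0,0,0,0]]'
```

```text
clock: 3.25
position: [555.7, -157.3, 112.9]
ee_rot: [179.9, -0.1, 15.9]
wrist_force: [-2.0, 0.6, 11.9]
grip_width: -0.0
grip_force: 5.4
clock: 3.45
position: [555.7, -157.4, 111.3]
ee_rot: [179.9, -0.1, 15.9]
wrist_force: [-2.5, -0.2, 11.6]
grip_width: 0.2
grip_force: 6.0
```

```bash
python3 -m jog '[[0,0,0,1,0],[0,0,0,0,0]]'; python3 -m jog '[[0,0,0,1,0],[0,0,0,0,0]]'
```

```text
clock: 3.65
position: [555.7, -157.3, 110.5]
ee_rot: [179.9, -0.1, 15.9]
wrist_force: [-3.4, 0.8, 13.4]
grip_width: -0.2
grip_force: 6.2
clock: 3.85
position: [555.7, -157.3, 109.7]
ee_rot: [179.9, -0.1, 15.9]
wrist_force: [-3.6, -0.1, 13.3]
grip_width: 0.2
grip_force: 6.8
```

```bash
python3 -m jog '[[0,0,0,1,0],[0,0,0,0,0]]'
```

```text
clock: 4.05
position: [555.7, -157.3, 109.1]
ee_rot: [179.9, -0.1, 15.9]
wrist_force: [-4.4, 1.3, 15.7]
grip_width: -0.1
grip_force: 8.0
```

```bash
python3 -m jog '[[0,0,0,-6,0],[0,0,0,-7,0],[0,0,0,-7,0],[0,0,0,-6,0],[0,0,0,0,0],[0,0,0,0,0],[0,0,0,0,0]]'
cat > pin.py <<'E'
from w import *
import sys
s,c=wr(); n=sys.argv[1]
X=c["R"]@[620.5,-113.7,95]+c["t"];u,v=(c["K"]@X/X[2])[:2].astype(int);print("clock",s["clock"],"pin px",u,v)
z=c["range_z"];P=np.array([pt(c,x,y,None) for y in range(v-45,v+30) for x in range(u-35,u+35) if 0<=y<384 and z[y,x]>0])
d=np.hypot(P[:,0]-620.3,P[:,1]+113.8)<9
print("pin z",np.percentile(P[d,2],[50,80,90,97]).round(1), "knob",end=" ")
cv2.imwrite(f"pics/{n}.png",c["frame"][:,:,::-1])
E
python3 pin.py p1
```

```text
clock: 4.75
position: [554.4, -156.6, 131.5]
ee_rot: [-180.0, 0.1, 15.9]
wrist_force: [0.1, -0.1, 0.2]
grip_width: 0.5
grip_force: 0.0
clock 4.75 pin px 223 92
pin z [100.5 105.  105.5 106. ] knob
```

View pics/p1.png

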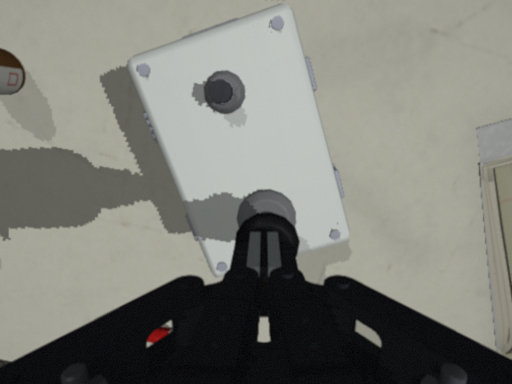

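The pin, at (218,92), rose from about 99 to 105 mm, so the stroke counted. The tips are just above the knob. I'll repeat the stroke.

```bash
python3 -m jog '[[0,0,0,6,0],[0,0,0,7,0],[0,0,0,7,0],[0,0,0,5,0],[0,0,0,1.3,0],[0,0,0,0,0],[0,0,0,0,0]]'; python3 -m jog '[[0,0,0,-6,0],[0,0,0,-7,0],[0,0,0,-7,0],[0,0,0,-6.3,0],[0,0,0,0,0],[0,0,0,0,0],[0,0,0,0,0]]'; python3 pin.py p2;  python3 -m jog '[[0,0,0,6,0],[0,0,0,7,0],[0,0,0,7,0],[0,0,0,5,0],[0,0,0,1.3,0],[0,0,0,0,0],[0,0,0,0,0]]'; python3 -m jog '[[0,0,0,-6,0],[0,0,0,-7,0],[0,0,0,-7,0],[0,0,0,-6.3,0],[0,0,0,0,0],[0,0,0,0,0],[0,0,0,0,0]]'; python3 pin.py p3
```

```text
clock: 5.5
position: [555.2, -157.0, 108.5]
ee_rot: [179.9, -0.1, 15.9]
wrist_force: [-7.2, 3.0, 19.7]
grip_width: 0.4
grip_force: 9.7
clock: 6.2
position: [554.4, -156.7, 131.5]
ee_rot: [-180.0, 0.1, 15.9]
wrist_force: [-0.0, 0.5, 0.2]
grip_width: -0.1
grip_force: 0.0
clock 6.2 pin px 223 92
pin z [108.7 110.4 110.8 111.3] knob clock: 6.95
position: [555.2, -157.1, 108.5]
ee_rot: [179.9, -0.1, 15.9]
wrist_force: [-6.6, 1.5, 18.9]
grip_width: 0.0
grip_force: 9.5
clock: 7.65
position: [554.5, -156.7, 131.5]
ee_rot: [-180.0, 0.1, 15.9]
wrist_force: [-0.6, -0.7, -1.5]
grip_width: -0.3
grip_force: 0.0
clock 7.65 pin px 223 93
pin z [114.2 115.6 115.9 116.4] knob
```

```bash
python3 -m jog '[[0,0,0,6,0],[0,0,0,7,0],[0,0,0,7,0],[0,0,0,5,0],[0,0,0,1,0],[0,0,0,0,0],[0,0,0,0,0]]'; python3 -m jog '[[0,0,0,-6,0],[0,0,0,-7,0],[0,0,0,-7,0],[0,0,0,-6,0],[0,0,0,0,0],[0,0,0,0,0],[0,0,0,0,0]]'; python3 pin.py p4
```

```text
clock: 8.4
position: [555.2, -157.0, 108.6]
ee_rot: [179.9, -0.1, 15.9]
wrist_force: [-4.9, 2.0, 17.8]
grip_width: 0.3
grip_force: 9.0
clock: 9.1
position: [554.4, -156.7, 131.5]
ee_rot: [-180.0, 0.1, 15.9]
wrist_force: [-0.9, 0.0, 0.6]
grip_width: -0.1
grip_force: 0.0
clock 9.1 pin px 223 92
pin z [122.1 123.5 123.9 124.3] knob
```

The pin now reads about 123.5 mm, a jump of 8 mm, so it has popped. I'll do one confirming stroke, then retreat and check from the side.

```bash
python3 -m jog '[[0,0,0,6,0],[0,0,0,7,0],[0,0,0,7,0],[0,0,0,5,0],[0,0,0,1,0],[0,0,0,0,0],[0,0,0,0,0]]'; python3 -m jog '[[0,0,0,-6,0],[0,0,0,-7,0],[0,0,0,-7,0],[0,0,0,-6,0],[0,0,0,0,0],[0,0,0,0,0],[0,0,0,0,0]]'; python3 pin.py p5; python3 -m jog '[[0,0,0,-15,0],[0,0,0,-25,0],[0,0,0,-25,0],[0,0,0,-25,0],[0,0,0,-10,0],[0,0,0,0,0],[0,0,0,0,0]]'
python3 - <<'E'
from w import *
s,c=wr(); P=[pt(c,u,v,None)[2] for u in range(258,270) for v in range(180,192)]; print("knob z",np.median(P))
c=manip.read_camera("side")
a=cv2.resize(c["frame"][215:265,232:312],(780,290)); b=cv2.resize(c["frame"][143:193,212:292],(780,290))
cv2.imwrite("pics/end.png",np.vstack([a,b])[:,:,::-1])
E
```

```text
clock: 9.85
position: [555.2, -157.0, 108.6]
ee_rot: [179.9, -0.1, 15.9]
wrist_force: [-5.4, 1.5, 18.3]
grip_width: -0.1
grip_force: 9.0
clock: 10.55
position: [554.4, -156.7, 131.5]
ee_rot: [-180.0, 0.1, 15.9]
wrist_force: [0.2, -0.1, -0.5]
grip_width: -0.1
grip_force: 0.0
clock 10.55 pin px 223 92
pin z [122.2 123.5 123.8 124.2] knob clock: 11.3
position: [554.5, -156.7, 231.1]
ee_rot: [-180.0, 0.1, 15.9]
wrist_force: [-0.7, -0.2, -0.0]
grip_width: -0.0
grip_force: 0.0
knob z 130.25468427352877
```

View pics/end.png

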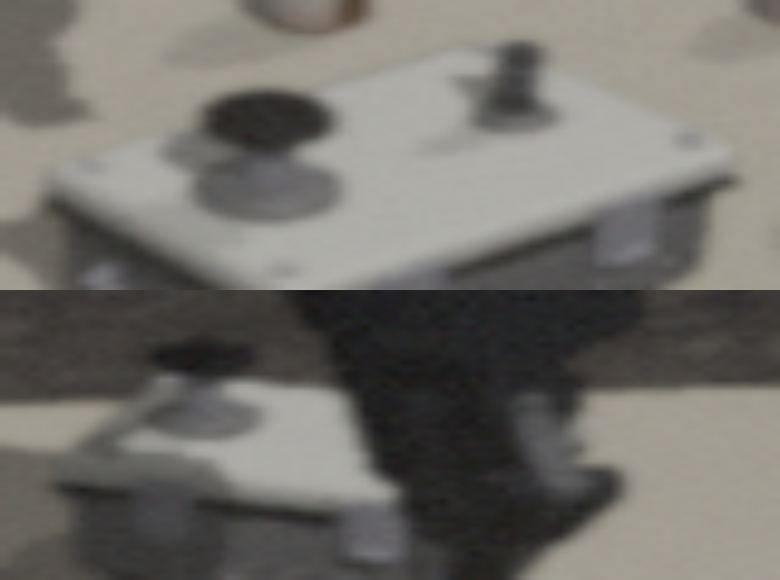

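The pin stands fully out at (518,80), the knob is up at 130 mm, and the robot is clear.

```bash
python3 -c "from rig import manip; print(manip.finish_job())"
```

```text
the job is handed in; nothing more can be done
None
```

The sunken pin popped fully out on the fourth stroke and now stands at about 123 mm, the stated fully-out height of the other carrier's pin; a fifth stroke changed nothing, the knob is back up at 130 mm, and the job is handed in at about 11 s.

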